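Fit the toasting plate in the sandwich maker

TASK

Get the sandwich maker ready for a toastie: open its lid right back so that it stands open by itself, then fit the loose sandwich plate (the one with a single straight ridge, not the many-ribbed grill plate) in the empty lower half: ridge running front to back, rear edge tucked under the two rear hooks, front pressed down past the spring clip until it lies flush. Leave the lid standing open and leave the other things on the worktop where they are.

Things in the scene. Friction and masses are not known exactly. Their poses are not given: they have to be found in the camera images.
- press: the single-slice sandwich maker, grey, lid topped with steel, fixed to the worktop: 162 mm wide, 173 mm deep, 92 mm high when shut. Origin: centre of its underside; +x points to its rear (hinge), -x to its front, z up. The top face of the lower half is 46 mm up. A short black lip (46 mm wide, 17 to 27 mm up) sticks out 16 mm at its front, below the lid's handle
- bay (a point): centre of the floor of the empty square bay in the lower half, 26 mm above the worktop; the bay is 125 x 125 mm and 20 mm deep, so the plate has 1.5 mm of play all round; axes as the sandwich maker's
- hooks (a point): midway between the inner lower edges of two fixed steel hooks at the rear of the bay, 36 mm left and right of here, each 16 mm wide, 5 mm thick: they reach 5 mm out over the bay, undersides 12 mm above its floor. The plate's rear flange (8 mm to its top) goes under them, which needs the plate's front raised by about 0.15 to 0.25 rad
- clip_nose (a point): tip of the sprung steel clip, 22 mm wide, in the middle of the bay's front wall; it reaches 4.5 mm out over the bay, 10.5 mm above its floor, with a ramped top. The plate's front flange comes to rest on the ramp and must be pushed down past it with about 6 to 12 N on the plate's front rim; the clip then springs back over the flange
- lid (a joint): angle of the lid: 0 shut (level), grows as its front is lifted, stop at 1.82 rad. The lid weighs about 0.5 kg; let go below about 1.3 rad it falls shut, beyond that it falls back against its stop and stays
- hinge (a point): middle of the lid's hinge axis (along the sandwich maker's y), 85 mm behind its origin and 50 mm above the worktop
- lid_handle (a point): centre of the lid's black handle tab, which is 46 mm wide (along y), 14 mm thick and sticks out 39 mm in front of the lid; 193 mm in front of the hinge axis and 14 mm above it when shut. It moves and turns with the lid
- plate_mid (a point): centre of the loose sandwich plate, 10 mm above its underside; dark cast metal, 0.24 kg, 20 mm thick, face up. Foot 114 x 114 x 3 mm; flange 122 x 122 mm from 3 to 8 mm up (its top is the dish's floor); upright rim 106 x 106 mm outside, 7 mm thick, up to 20 mm. One ridge 10 mm wide, 12 mm high runs along its x through the middle, 41 mm of dish each side. Half a turn makes no difference
- grill_mid (a point): the loose grill plate, which stays out: same outline as the sandwich plate but with seven low ribs; centre, 10 mm above its underside
- jam: jam jar, 68 mm across, 100 mm high; origin under its centre
- mug: white mug, 82 mm across, 95 mm high; origin under its centre
- mill: dark wooden pepper mill, 54 mm across, 152 mm high; origin under its centre
- spatula: spatula lying flat, 270 mm long
- cards: red card-game box, 100 x 70 x 26 mm; origin under its centre
Not all that is in view belongs to the job. What is shaped like the part that bears plate_mid but red is not meant.

How it is judged (in metres and radians):
On the way:
1. the lid stands open by itself (past 1.55 rad, still, not touched by the robot) (value of joint lid above 1.55 rad and velocity of joint lid between -0.2 and 0.2 rad/s and contact force between each of the arm, the fingers and lid below 0.1 N), for 0.4 s.
At the end, for the whole second after the job is handed in: the lid stands open beyond 1.55 rad, and the sandwich plate lies face up and level (within 0.025 rad) in the bay, ridge front to back (within 0.06 rad), its centre within 4 mm of the bay's centre sideways and front to back and no more than 2 mm above its seated height (value of joint lid above 1.55 rad and x of plate_mid in the frame of bay between -0.004 and 0.004 m and y of plate_mid in the frame of bay between -0.004 and 0.004 m and z of plate_mid in the frame of bay between 0.007 and 0.012 m and angle between plate_mid's own z axis and vertical below 0.025 rad and angle between the x axis of plate_mid and the x axis of press, either way round below 0.06 rad); the robot touches nothing.
It fails at once if the grill plate is moved by more than 30 mm (distance of grill_mid from where it was at the start of the episode above 0.03 m).
It fails at once if the jam jar, mug, pepper mill, spatula or card box is moved by more than 30 mm (distance of any of jam, mug, mill, spatula, cards from where it was at the start of the episode above 0.03 m).
It fails at once if the jam jar, mug or pepper mill is knocked over (angle between any of jam, mug, mill's own z axis and vertical above 0.5 rad).
It also fails if it takes over 64 s, if anything falls off the work surface, if the arm or the gripper's body presses on something with over 40 N, if the wrist force passes 120 N, or if a joint passes its speed limit or range.

ROBOT

A 6-joint arm with a two-finger parallel gripper is mounted at the origin on the work surface. World frame = base frame: x ahead of the robot, y to its left, z up, the work surface at z = 0. Lengths are in mm, angles in rad, forces in N, time in s.
With the tool pointing down it reaches from about 400 to 925 mm from the base axis. Payload 12.5 kg.
Tool frame: the origin (TCP) lies at the very end of the fingers, on their centre line; the grasp point (between the pads) lies env.grip_point_offset behind it (env.grip_point_offset is the distance from the TCP to the grasp point, in mm); y points along the fingers, z is the direction in which the jaws open and shut, and the axes are right-handed (so a half turn about y gives the same grasp; the last joint's range is limited). The gripper opens to 95 mm and grips with 3 to 60 N. Pads are 20 mm wide; open, the fingers measure 119 mm over their backs; the gripper's body (75 mm by 180 mm) begins 59 mm behind the grasp point.
Start: joints at [1.154, 0.491, 1.559, -0, 1.092, -0.106], TCP at [191.121, 595.079, 214.661] pointing down, gripper open.
Joint ranges: [-3.1, 3.1], [-0.84, 2.19], [0.05, 2.79], [-1.13, 4.28], [0.06, 2.93], [-2.69, 2.69]. Speed limits (rad/s): [2.22, 2.22, 2.79, 3.14, 3.14, 3.14].

INTERFACE

Orientations are given as [roll, pitch, yaw] about the fixed x, y, z axes, in that order (R = Rz(yaw) Ry(pitch) Rx(roll)).
In Python, from cell import readout, read_camera, env, nets gives the robot as it stands.
- The arm moves only by the tool apply_moves, never from a script. Its argument "increments" is a list of rows, each a list of 3 entries, a list of its own where there are three numbers: the shift along the tool's x, y, z in cm, then the turn, a rotation vector about the tool's x, y, z in degrees, then the finger opening in cm, from 0 to 9.51. A call has exactly 5 rows; each row shifts and turns the pose as measured when the row begins, along the tool's axes as they then stand; what a row does not reach is not made up. A row lasts 1/8 s, in which the tool goes at most 62.5 mm and 10.7 degrees, less where a joint would pass 70% of its speed; a pose out of reach is approached as far as the arm can. A call with a gripper value outside its range is refused whole. The fingers move at their own pace and stop on an object; the grip force is fixed at half the most. Time passes only in rows, so rows that do not move let the fingers close, or fill a call up. It gives the time, the measured TCP pose, the force and the opening at its end, in the units of the state.
- readout.state(): the state, without advancing time (a new reading comes with each control period).
- read_camera(name): name is "scene" or "top" or "wrist"; returns a dict with "img" (480x640x3 uint8, red, green, blue), "vfov" (degrees; the focal length in pixels is half the picture's height over the tangent of half this angle, whatever the lens; pixels are square), "cx", "cy" (the principal point, pixels), "rvec" (rotation vector, rad) and "tvec" (3), from world to camera coordinates, as OpenCV has them; the wrist camera has in their place "mount" (4x4, takes a point from camera to tool coordinates, whose origin is the TCP and whose axes are the tool frame's). Camera axes: x right, y down, z forward; pixel columns grow to the right and rows downward; lengths in mm; the calibration is good to about 2 mm. A picture is of the moment at which its call begins: read the wrist's pose just before it. There is no depth.
- env.job_done(): hands the job in, once; it reports no verdict.
Trained networks look in a picture, given as the dict that the camera call returned (one of the last four; its "shot" number tells which), for a name from the list of things; names that differ only in an ending like _2 or _b are one class to them, and where a whole thing is asked for, a point or a joint stands for the part that bears it (a point fixed in the world has none). Each returns a list of dicts, best first, with "confidence" (0 to 1); they miss things now and then, are a little off and sometimes report something else, mostly with a low value. They report only what shows in the picture. A call takes as long as a camera call. They do not tell look-alikes from the thing itself.
- nets.look_for(picture, thing): "point" ([x, y, z] in mm, in the coordinates of the camera as it stood for that picture, good to about 4 mm: the middle of the surface that is visible of it).
- nets.mark_of(picture, thing): "point" ([x, y, z] in mm, in the coordinates of the camera as it stood for that picture, good to about 4 mm: a listed point, or the origin of a listed thing).
The state is a dict: "t": time; "joints": joint angles; "qvel": joint speeds; "tau": joint torques, N m; "eef_pos": TCP position; "tcp_rot": TCP orientation; "ft_force": force on the tool from outside, world axes, zero at the start; "moment": the same for the moment, N m; "opening": opening from 0.0 (shut) to 1.0 (fully open).
Only numpy, scipy, OpenCV 4.12 (cv2) and the standard library are available. Lean on these libraries where they do the work, as an engineer would, in place of code of your own. Each camera call takes 0.05 s, during which the arm holds its last target. There are 200 camera calls.

## Working session

There is one attempt and no reset: what is moved stays moved. The work goes in short steps, Python scripts to look and compute and a tool call to move; the robot and the scene stay as the last step left them, time stands still between calls to the robot, and variables do not carry over. Pictures are saved under pics/ and viewed, about 8 in all and at most 12, crops included, and the job is handed in when it is done.

Besides the shell and the picture viewer there is one more tool, called by a JSON object that holds its "api" and its "payload", one argument or row to a line. apply_moves: Moves the arm, as the interface text tells. Its arguments: {"type":"object","properties":{"increments":{"type":"array"}},"required":["increments"]}

```bash
ls; mkdir -p pics
cat > h.py <<'E'
import numpy as np, cv2
from scipy.spatial.transform import Rotation as R
from cell import readout, read_camera, env, nets
def Tcam(p, st=None):
    "camera->world 4x4"
    T=np.eye(4)
    if 'rvec' in p and p['rvec'] is not None:
        Rm=cv2.Rodrigues(np.array(p['rvec'],float))[0]
        T[:3,:3]=Rm.T; T[:3,3]=-Rm.T@np.array(p['tvec'],float).ravel()
        return T
    W=np.eye(4); W[:3,:3]=R.from_euler('xyz',st['tcp_rot']).as_matrix(); W[:3,3]=st['eef_pos']
    return W@np.array(p['mount'])
def f(p): return 240/np.tan(np.radians(p['vfov'])/2)
def w(T,pt): return T[:3,:3]@np.array(pt)+T[:3,3]
def proj(p,T,X):
    c=np.linalg.inv(T)@np.append(X,1); return c[:2]/c[2]*f(p)+[p['cx'],p['cy']]
def ray(p,T,uv,z):
    d=T[:3,:3]@np.array([(uv[0]-p['cx'])/f(p),(uv[1]-p['cy'])/f(p),1]); o=T[:3,3]
    return o+d*(z-o[2])/d[2]
def shot(n):
    st=readout.state(); p=read_camera(n); return p,Tcam(p,st),st
def save(p,name): cv2.imwrite('pics/'+name,p['img'][:,:,::-1])
E
python3 - <<'E'
from h import *
print(readout.state(), env.grip_point_offset)
for n in ['scene','top']:
    p,T,_=shot(n); save(p,n+'0.png'); print(n,p['vfov'],p['cx'],p['cy'],T[:3,3].round())
    for th in ['press','bay','hooks','clip_nose','hinge','lid_handle','plate_mid','grill_mid','jam','mug','mill','spatula','cards']:
        print(th,[(round(d['confidence'],2),w(T,d['point']).round().tolist(),proj(p,T,w(T,d['point'])).round().tolist()) for d in nets.mark_of(p,th)[:3]])
E
```

```text
pics
{'t': 0.0, 'joints': array([ 1.15439448e+00,  4.91559834e-01,  1.55946638e+00,  1.50357749e-06,
        1.09168702e+00, -1.05620789e-01]), 'qvel': array([ 0.00159388,  0.00010027,  0.00099604,  0.00164772, -0.0018022 ,
       -0.00105716]), 'tau': array([ 1.08763204e-03, -6.12656236e+01, -2.58186901e+01,  6.93538575e-02,
        4.82051005e-02, -1.02196491e-04]), 'eef_pos': array([191.01562921, 594.83355283, 214.05574671]), 'tcp_rot': array([-1.57191052e+00,  1.19462656e-04, -3.10781818e-01]), 'ft_force': array([-0.0146541 ,  0.3840977 , -0.63263543]), 'moment': array([-0.00337585,  0.00699421,  0.01567888]), 'opening': 1.0017212757563805} 18.8
scene 54.573321504574736 319.5330060968091 242.19373619950392 [1169.   34. 1019.]
press [(0.92, [574.0, -23.0, -3.0], [305.0, 281.0])]
bay []
hooks [(0.87, [634.0, -10.0, 39.0], [309.0, 294.0])]
clip_nose []
hinge [(0.62, [658.0, -10.0, 50.0], [308.0, 301.0]), (0.58, [671.0, 374.0, -4.0], [468.0, 322.0])]
lid_handle [(0.59, [470.0, -30.0, 63.0], [304.0, 232.0])]
plate_mid [(0.97, [435.0, 310.0, 10.0], [433.0, 238.0]), (0.95, [251.0, 327.0
[... 695 characters left out ...]
.0, -26.0, 37.0], [342.0, 225.0])]
hinge [(0.95, [654.0, -8.0, 49.0], [336.0, 173.0]), (0.45, [443.0, 517.0, 1.0], [129.0, 255.0])]
lid_handle [(0.98, [468.0, -29.0, 64.0], [344.0, 246.0])]
plate_mid [(0.89, [248.0, 325.0, 8.0], [199.0, 334.0]), (0.59, [436.0, 310.0, 8.0], [209.0, 259.0]), (0.38, [564.0, -448.0, -0.0], [506.0, 215.0])]
grill_mid [(0.9, [442.0, -320.0, 14.0], [458.0, 261.0])]
jam [(0.71, [709.0, 273.0, -1.0], [229.0, 156.0])]
mug [(0.75, [678.0, -294.0, 1.0], [446.0, 171.0])]
mill [(0.56, [670.0, 375.0, 4.0], [189.0, 169.0])]
spatula [(0.94, [445.0, 515.0, 2.0], [129.0, 254.0]), (0.61, [563.0, -446.0, 3.0], [506.0, 215.0])]
cards [(0.67, [566.0, -449.0, 2.0], [507.0, 214.0])]
```

Run:
```python
import cv2
a=cv2.imread('pics/scene0.png');b=cv2.imread('pics/top0.png')
cv2.imwrite('pics/v1.png',a)
cv2.imwrite('pics/v2.png',cv2.resize(b[140:380,90:410],None,fx=2.5,fy=2.5,interpolation=cv2.INTER_CUBIC))
```

```text
(no output)
```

View pics/v1.png

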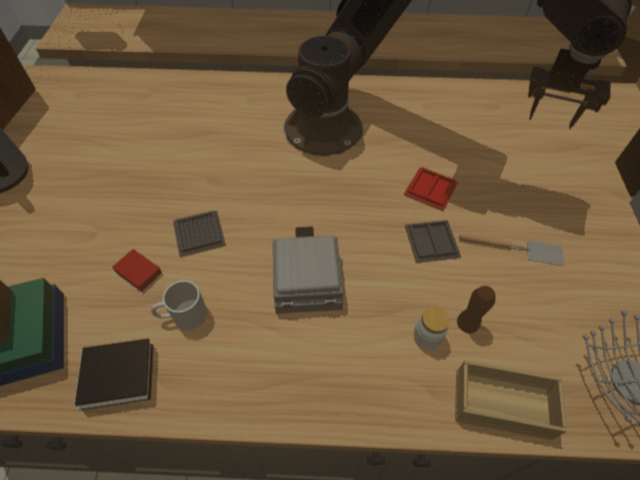

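View pics/v2.png

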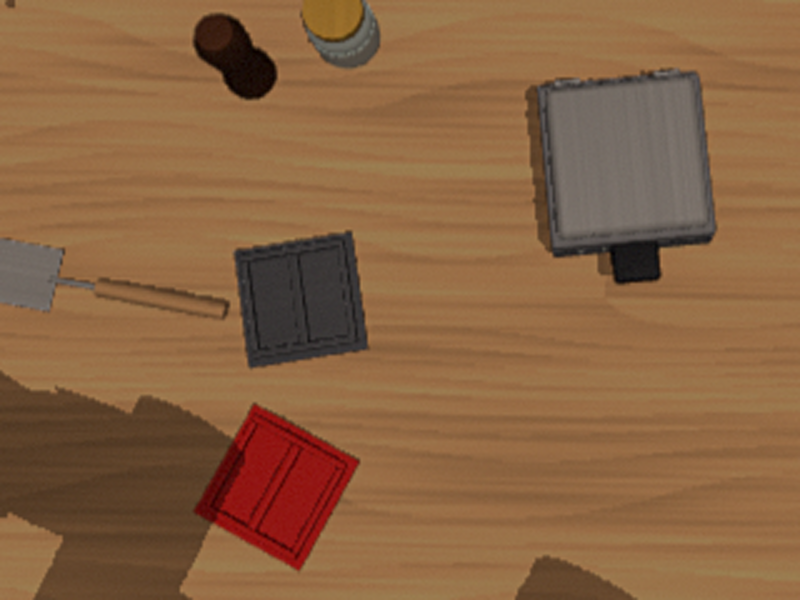

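The dark plate with one ridge (scene 433,238; top 209,259) is the one meant. The red one (432,188) is the look-alike, and the plate at (199,232) is the many-ribbed grill. The lid comes first.

```bash
cat >> h.py <<'E'
def tool(yaw,tilt=0.):
    "pointing down, tool x = yaw dir; tilt>0 raises the front (-x) side"
    return R.from_euler('z',yaw)*R.from_euler('y',tilt)*R.from_euler('x',-np.pi/2)
def plan(wps,start=None):
    "wps: (pos,rot,n rows); prints rows as tool shifts cm / rotvec deg"
    st=readout.state(); p=np.array(st['eef_pos']); q=R.from_euler('xyz',st['tcp_rot'])
    if start: p,q=np.array(start[0],float),start[1]
    for P,Q,n in wps:
        P=np.array(P,float); rv=(q.inv()*Q).as_rotvec()
        p0,q0=p,q
        for i in range(n):
            pn=p0+(P-p0)*(i+1)/n; qn=q0*R.from_rotvec(rv*(i+1)/n)
            print(q.inv().apply(pn-p).__truediv__(10).round(2).tolist(),np.degrees((q.inv()*qn).as_rotvec()).round(1).tolist(), 'end',pn.round().tolist())
            p,q=pn,qn
E
python3 - <<'E'
from h import *
plan([((464,-30,150),tool(0.1),14),((464,-30,115),tool(.1),1)])
E
```

```text
[3.22, 0.46, -3.66] [-0.0, -1.7, 0.0] end [211.0, 550.0, 210.0]
[3.11, 0.46, -3.75] [-0.0, -1.7, 0.0] end [230.0, 506.0, 205.0]
[3.0, 0.46, -3.84] [-0.0, -1.7, 0.0] end [250.0, 461.0, 201.0]
[2.89, 0.46, -3.92] [-0.0, -1.7, 0.0] end [269.0, 416.0, 196.0]
[2.77, 0.46, -4.01] [-0.0, -1.7, 0.0] end [289.0, 372.0, 192.0]
[2.65, 0.46, -4.09] [-0.0, -1.7, 0.0] end [308.0, 327.0, 187.0]
[2.53, 0.46, -4.16] [-0.0, -1.7, 0.0] end [328.0, 283.0, 182.0]
[2.41, 0.46, -4.24] [-0.0, -1.7, 0.0] end [347.0, 238.0, 178.0]
[2.28, 0.46, -4.3] [-0.0, -1.7, 0.0] end [367.0, 193.0, 173.0]
[2.16, 0.46, -4.37] [-0.0, -1.7, 0.0] end [386.0, 149.0, 168.0]
[2.03, 0.46, -4.43] [-0.0, -1.7, 0.0] end [406.0, 104.0, 164.0]
[1.9, 0.46, -4.49] [-0.0, -1.7, 0.0] end [425.0, 59.0, 159.0]
[1.76, 0.46, -4.54] [-0.0, -1.7, 0.0] end [445.0, 15.0, 155.0]
[1.63, 0.46, -4.59] [-0.0, -1.7, 0.0] end [464.0, -30.0, 150.0]
[0.0, 3.5, -0.0] [-0.0, 0.0, -0.0] end [464.0, -30.0, 115.0]
```

{"api": "apply_moves", "payload": {
  "increments": [
    [[3.2,0.4,-3.7],[0,-1.7,0],9.5],
    [[3.1,0.4,-3.8],[0,-1.7,0],9.5],
    [[3.0,0.4,-3.8],[0,-1.7,0],9.5],
    [[2.9,0.4,-3.9],[0,-1.7,0],9.5],
    [[2.8,0.4,-4.0],[0,-1.7,0],9.5]
  ]
}}

```text
t: 2.02
eef_pos: [290.6, 368.1, 193.8]
tcp_rot: [-1.569, -0.001, -0.153]
ft_force: [1.0, 0.1, -0.7]
opening: 0.999
```

{"api": "apply_moves", "payload": {
  "increments": [
    [[2.7,0.4,-4.1],[0,-1.7,0],9.5],
    [[2.5,0.4,-4.2],[0,-1.7,0],9.5],
    [[2.4,0.4,-4.2],[0,-1.7,0],9.5],
    [[2.3,0.4,-4.3],[0,-1.7,0],9.5],
    [[2.2,0.4,-4.4],[0,-1.7,0],9.5]
  ]
}}

```text
t: 2.65
eef_pos: [394.7, 138.7, 174.1]
tcp_rot: [-1.567, -0.005, 0.001]
ft_force: [1.3, 0.1, -0.1]
opening: 1.0
```

{"api": "apply_moves", "payload": {
  "increments": [
    [[2.0,0.4,-4.4],[0,-1.7,0],9.5],
    [[1.9,0.4,-4.5],[0,-1.7,0],9.5],
    [[1.8,0.4,-4.5],[0,-1.7,0],9.5],
    [[1.6,0.4,-4.6],[0,-1.7,0],9.5],
    [[0,0,0],[0,0,0],9.5]
  ]
}}

```text
t: 3.28
eef_pos: [480.0, -46.9, 158.1]
tcp_rot: [-1.569, -0.009, 0.12]
ft_force: [0.3, 0.0, -0.5]
opening: 0.995
```

Run:
```python
from h import *
p,T,s=shot('wrist'); save(p,'w1.png'); print(s['t'],s['eef_pos'],s['tcp_rot'],T[:3,3],T[:3,2])
for th in ['press','hinge','lid_handle']:
    print(th,[(round(d['confidence'],2),w(T,d['point']).round().tolist(),proj(p,T,w(T,d['point'])).round().tolist()) for d in nets.mark_of(p,th)[:2]])
```

```text
3.275 [479.95364743 -46.8863518  158.08814175] [-1.5686601  -0.00866653  0.12029882] [407.20525418 -56.46863048 326.42967853] [ 0.26531343  0.03477263 -0.96353498]
press [(0.67, [576.0, -17.0, -3.0], [338.0, 321.0])]
hinge []
lid_handle [(0.58, [473.0, -31.0, 63.0], [343.0, 233.0])]
```

View pics/w1.png

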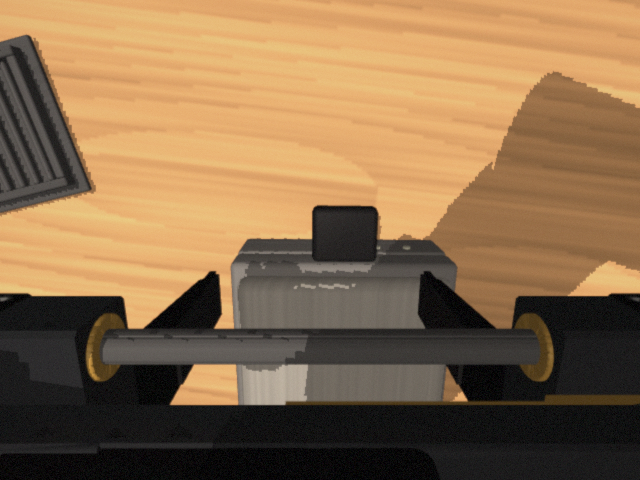

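The handle tab spans (313–377, 207–262) and lines up with the tool yaw (0.12). The fingers are too far to the rear and to one side.

Run:
```python
from h import *
p,T,s=shot('wrist')
for uv in [(314,208),(376,208),(345,207),(345,261)]: print(ray(p,T,uv,71).round(1))
h=np.array([ray(p,T,(345,235),71)[0],ray(p,T,(345,235),71)[1]]);print(h)
u=np.array([np.cos(.12),np.sin(.12)]); g=h-3*u
plan([((g[0],g[1],115),tool(.12),2),((g[0],g[1],54),tool(.12),2)])
```

```text
[454.7 -50.3  71. ]
[449.5  -8.5  71. ]
[451.4 -29.5  71. ]
[489.7 -23.9  71. ]
[470.88334314 -26.65714279]
[-0.44, 2.18, 0.87] [-0.1, 0.1, 0.2] end [473.0, -35.0, 137.0]
[-0.44, 2.18, 0.88] [-0.1, 0.1, 0.2] end [468.0, -27.0, 115.0]
[-0.0, 3.05, -0.0] [-0.0, -0.0, -0.0] end [468.0, -27.0, 84.0]
[-0.0, 3.05, -0.0] [0.0, -0.0, 0.0] end [468.0, -27.0, 54.0]
```

{"api": "apply_moves", "payload": {
  "increments": [
    [[-0.5,2.1,0.9],[0,0,0],9.5],
    [[-0.4,2.1,0.9],[0,0,0],9.5],
    [[0,2.8,0],[0,0,0],9.5],
    [[0,2.0,0],[0,0,0],9.5],
    [[0,0,0],[0,0,0],9.5]
  ]
}}

```text
t: 4.15
eef_pos: [467.2, -20.9, 68.3]
tcp_rot: [-1.569, -0.012, 0.132]
ft_force: [0.7, 0.5, -0.2]
opening: 0.999
```

{"api": "apply_moves", "payload": {
  "increments": [
    [[0,1.2,-0.6],[0,0.6,0.7],9.5],
    [[0,0,0],[0,0,0],7.0],
    [[0,0,0],[0,0,0],4.0],
    [[0,0,0],[0,0,0],3.5],
    [[0,0,0],[0,0,0],3.5]
  ]
}}

```text
t: 4.78
eef_pos: [469.2, -26.7, 57.8]
tcp_rot: [-1.57, -0.002, 0.122]
ft_force: [-0.3, 0.3, 0.8]
opening: 0.637
```

{"api": "apply_moves", "payload": {
  "increments": [
    [[0,0.3,0],[0,0,0],3.0],
    [[0,0,0],[0,0,0],3.0],
    [[0,0,0],[0,0,0],3.0],
    [[0,0,0],[0,0,0],3.0],
    [[0,0,0],[0,0,0],3.0]
  ]
}}

```text
t: 5.4
eef_pos: [470.2, -30.2, 55.5]
tcp_rot: [-1.575, -0.005, 0.121]
ft_force: [-0.5, -0.7, 2.3]
opening: 0.482
```

Run:
```python
from h import *
# arc of TCP around hinge: handle centre radius; keep TCP 9 below handle point
s=readout.state(); p0=np.array(s['eef_pos']); print(p0,s['opening'],s['ft_force'])
u=np.array([np.cos(.12),np.sin(.12),0]); r=np.hypot(190,14); a0=np.arctan2(14,190)
H=p0+190*u; 
w0=None;L=[]
for th in np.arange(.1,1.56,.1):
    a=a0+th; d=p0+u*(r*np.cos(a0)-r*np.cos(a))+np.array([0,0,r*(np.sin(a)-np.sin(a0))])
    L.append((d,tool(.12),1))
plan(L)
```

```text
[470.21146614 -30.24887815  55.50155453] 0.48196635481010397 [-0.524596   -0.74418097  2.28142259]
[0.24, -1.89, -0.01] [0.2, 0.0, 0.3] end [473.0, -30.0, 74.0]
[0.42, -1.86, -0.0] [0.0, 0.0, 0.0] end [477.0, -29.0, 93.0]
[0.61, -1.81, 0.0] [-0.0, 0.0, -0.0] end [483.0, -29.0, 111.0]
[0.78, -1.74, 0.0] [0.0, 0.0, 0.0] end [491.0, -28.0, 128.0]
[0.95, -1.65, 0.0] [-0.0, 0.0, -0.0] end [500.0, -27.0, 145.0]
[1.11, -1.55, 0.0] [0.0, 0.0, 0.0] end [511.0, -25.0, 160.0]
[1.26, -1.43, 0.0] [-0.0, 0.0, -0.0] end [524.0, -24.0, 175.0]
[1.4, -1.29, 0.0] [0.0, 0.0, 0.0] end [537.0, -22.0, 188.0]
[1.52, -1.15, 0.0] [-0.0, 0.0, -0.0] end [552.0, -20.0, 199.0]
[1.63, -0.99, -0.0] [0.0, 0.0, 0.0] end [569.0, -18.0, 209.0]
[1.72, -0.82, -0.0] [-0.0, 0.0, -0.0] end [586.0, -16.0, 217.0]
[1.79, -0.65, 0.0] [0.0, 0.0, 0.0] end [603.0, -14.0, 224.0]
[1.85, -0.47, -0.0] [-0.0, 0.0, -0.0] end [622.0, -12.0, 228.0]
[1.88, -0.28, 0.0] [0.0, 0.0, 0.0] end [640.0, -10.0, 231.0]
[1.9, -0.09, 0.0] [-0.0, 0.0, -0.0] end [659.0, -7.0, 232.0]
```

{"api": "apply_moves", "payload": {
  "increments": [
    [[0.2,-1.9,0],[0,0,0],3.0],
    [[0.4,-1.9,0],[0,0,0],3.0],
    [[0.6,-1.8,0],[0,0,0],3.0],
    [[0.8,-1.7,0],[0,0,0],3.0],
    [[0.9,-1.6,0],[0,0,0],3.0]
  ]
}}

```text
t: 6.02
eef_pos: [499.4, -26.9, 144.8]
tcp_rot: [-1.575, -0.003, 0.121]
ft_force: [5.7, -1.6, -7.1]
opening: 0.481
```

Right on the arc, with low force.

{"api": "apply_moves", "payload": {
  "increments": [
    [[1.1,-1.5,0],[0,0,0],3.0],
    [[1.3,-1.4,0],[0,0,0],3.0],
    [[1.4,-1.3,0],[0,0,0],3.0],
    [[1.5,-1.1,0],[0,0,0],3.0],
    [[1.6,-1.0,0],[0,0,0],3.0]
  ]
}}

```text
t: 6.65
eef_pos: [566.6, -19.4, 207.3]
tcp_rot: [-1.577, 0.007, 0.122]
ft_force: [0.4, -3.1, -6.2]
opening: 0.481
```

{"api": "apply_moves", "payload": {
  "increments": [
    [[1.7,-0.8,0],[0,0,0],3.0],
    [[1.8,-0.7,0],[0,0,0],3.0],
    [[1.9,-0.5,0],[0,0,0],3.0],
    [[1.9,-0.3,0],[0,0,0],3.0],
    [[0.8,-0.1,0],[0,0,0],3.0]
  ]
}}

```text
t: 7.28
eef_pos: [646.8, -10.3, 231.3]
tcp_rot: [-1.579, 0.015, 0.124]
ft_force: [-2.0, -2.3, 1.4]
opening: 0.479
```

{"api": "apply_moves", "payload": {
  "increments": [
    [[1.9,0.0,0],[0,0,0],3.0],
    [[1.9,0.2,0],[0,0,0],3.0],
    [[0,0,0],[0,0,0],6.5],
    [[0,0,0],[0,0,0],7.5],
    [[0,0,0],[0,0,0],7.5]
  ]
}}

```text
t: 7.9
eef_pos: [684.6, -5.7, 229.4]
tcp_rot: [-1.58, 0.015, 0.125]
ft_force: [-0.1, 0.9, -0.6]
opening: 0.734
```

{"api": "apply_moves", "payload": {
  "increments": [
    [[0,0,0],[0,0,0],7.5],
    [[0,-3.0,0],[0,0,0],7.5],
    [[0,-4.0,0],[0,0,0],7.5],
    [[-5.0,-1.0,0],[0,0,0],7.5],
    [[-6.0,0,0],[0,0,0],7.5]
  ]
}}

```text
t: 8.52
eef_pos: [575.2, -18.6, 311.6]
tcp_rot: [-1.58, 0.017, 0.125]
ft_force: [1.0, -0.5, 0.1]
opening: 0.788
```

Run:
```python
from h import *
for n in ['wrist','top','scene']:
    p,T,s=shot(n); save(p,n+'2.png'); print(n,s['t'],s['eef_pos'])
    for th in ['press','bay','hooks','clip_nose','hinge','lid_handle','plate_mid']:
        print(th,[(round(d['confidence'],2),w(T,d['point']).round(1).tolist(),proj(p,T,w(T,d['point'])).round().tolist()) for d in nets.mark_of(p,th)[:2]])
```

```text
wrist 8.525 [575.20966716 -18.55712958 311.5844123 ]
press [(0.85, [577.1, -16.0, -1.7], [324.0, 201.0]), (0.72, [668.5, 372.6, 1.6], [601.0, 306.0])]
bay [(0.92, [575.3, -20.9, 24.9], [320.0, 203.0])]
hooks [(0.87, [633.7, -7.6, 38.6], [324.0, 253.0])]
clip_nose [(0.79, [517.7, -24.3, 37.1], [323.0, 154.0])]
hinge []
lid_handle [(0.55, [573.7, -18.0, 27.2], [322.0, 202.0]), (0.41, [577.6, -16.7, -1.0], [323.0, 202.0])]
plate_mid [(0.92, [435.9, 307.8, 7.2], [611.0, 119.0])]
top 8.925 [577.22485279 -18.44706074 310.86526875]
press []
bay [(0.59, [712.6, 274.1, -1.1], [229.0, 155.0]), (0.45, [671.9, -291.6, 3.5], [445.0, 173.0])]
hooks [(0.15, [670.9, 371.7, 2.6], [190.0, 169.0])]
clip_nose []
hinge []
lid_handle []
plate_mid [(0.85, [434.9, 310.9, 4.6], [209.0, 259.0])]
scene 9.325 [576.38414779 -18.4439952  311.13894969]
press [(0.64, [572.3, -20.1, 0.6], [306.0, 280.0])]
bay [(0.88, [580.7, -16.6, 21.5], [307.0, 278.0])]
hooks [(0.65, [632.0, -10.8, 36.7], [308.0, 294.0])]
clip_nose [(0.79, [520.5, -28.8, 32.5], [303.0, 256.0])]
hinge [(0.2, [439.7, -315.4, 11.6], [199.0, 231.0])]
lid_handle [(0.57, [726.6, -1.4, 232.8], [309.0, 288.0])]
plate_mid [(0.74, [434.6, 307.8, 12.0], [432.0, 238.0]), (0.66, [251.3, 324.4, 10.6], [431.0, 187.0])]
```

View pics/wrist2.png

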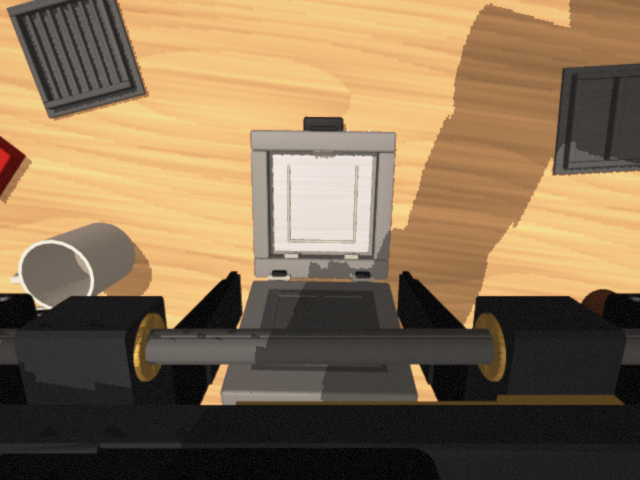

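The lid stands open and the bay is clear: hooks at (291,256) and (351,256), clip at (323,152). I'll enlarge it to get the bay pose.

Run:
```python
import cv2
b=cv2.imread('pics/wrist2.png')
c=cv2.resize(b[120:280,230:410],None,fx=4,fy=3.75/3.75*3.75,interpolation=cv2.INTER_NEAREST)
cv2.imwrite('pics/v5.png',c)
```

```text
(no output)
```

View pics/v5.png

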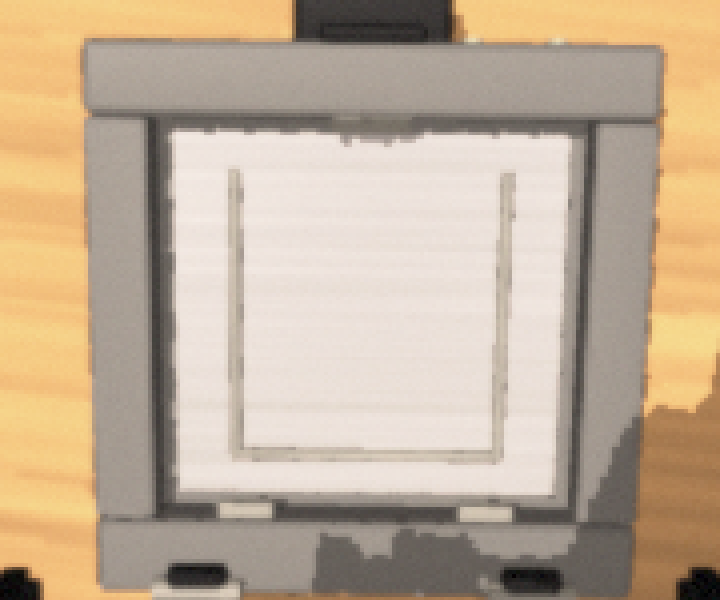

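```bash
cat > bay.py <<'E'
from h import *
p,T,s=shot('wrist')
def px(x,y): return (230+x/4-.4, 120+y/3.75-.4)
A=[ray(p,T,px(*q),46)[:2] for q in [(149,117),(596,121),(580,523),(156,518)]]
A=np.array(A); print(A.round(1)); c=A.mean(0); print('centre46',c)
print('sides',[np.linalg.norm(A[i]-A[(i+1)%4]).round(1) for i in range(4)])
for i,j in [(0,3),(1,2)]: d=A[j]-A[i]; print('yaw x',np.arctan2(d[1],d[0]))
for i,j in [(0,1),(3,2)]: d=A[j]-A[i]; print('yaw y',np.arctan2(-d[0],d[1]))
for q in [(245,510),(486,514)]: print('hook',ray(p,T,px(*q),43).round(1))
B=np.array([ray(p,T,px(*q),26)[:2] for q in [(166,128),(583,134),(566,505),(172,498)]]);print('floor',B.round(1),B.mean(0))
print(s['eef_pos'],s['tcp_rot'])
E
python3 bay.py
```

```text
[[523.  -86.7]
 [508.3  36.5]
 [631.6  52.2]
 [646.3 -73. ]]
centre46 [577.28059262 -17.76022467]
sides [np.float64(124.2), np.float64(124.2), np.float64(126.1), np.float64(124.1)]
yaw x 0.11068986689030738
yaw x 0.12637129690677612
yaw y 0.11799598844711513
yaw y 0.11667197916771731
hook [641.1 -47.2  43. ]
hook [633.1  24.4  43. ]
floor [[526.3 -84.3]
 [512.7  36.3]
 [631.7  50.5]
 [645.1 -70.9]] [578.95895428 -17.1076721 ]
[576.27953646 -18.46170367 311.28571455] [-1.57964633  0.01794871  0.12497438]
```

Run:
```python
from h import *
plan([((480,310,240),tool(.14),8)])
```

```text
[-0.67, 0.87, 4.23] [0.1, -0.1, -0.1] end [564.0, 23.0, 302.0]
[-0.66, 0.87, 4.23] [0.1, -0.1, -0.1] end [552.0, 64.0, 293.0]
[-0.65, 0.87, 4.23] [0.1, -0.1, -0.1] end [540.0, 105.0, 285.0]
[-0.65, 0.88, 4.23] [0.1, -0.1, -0.1] end [528.0, 146.0, 276.0]
[-0.64, 0.88, 4.23] [0.1, -0.1, -0.1] end [516.0, 187.0, 267.0]
[-0.64, 0.88, 4.23] [0.1, -0.1, -0.1] end [504.0, 228.0, 258.0]
[-0.63, 0.88, 4.23] [0.1, -0.1, -0.1] end [492.0, 269.0, 249.0]
[-0.62, 0.89, 4.23] [0.1, -0.1, -0.1] end [480.0, 310.0, 240.0]
```

{"api": "apply_moves", "payload": {
  "increments": [
    [[-0.7,0.8,4.2],[0,-0.1,-0.1],6.0],
    [[-0.7,0.9,4.2],[0,-0.1,-0.1],6.0],
    [[-0.6,0.9,4.2],[0,-0.1,-0.1],6.0],
    [[-0.6,0.9,4.2],[0,-0.1,-0.1],6.0],
    [[-0.6,0.9,4.2],[0,-0.1,-0.1],6.0]
  ]
}}

```text
t: 10.4
eef_pos: [516.7, 188.5, 265.1]
tcp_rot: [-1.58, 0.007, 0.129]
ft_force: [0.6, -0.6, 0.6]
opening: 0.633
```

{"api": "apply_moves", "payload": {
  "increments": [
    [[-0.6,0.9,4.2],[0,-0.1,-0.1],6.0],
    [[-0.6,0.9,4.2],[0,-0.1,-0.1],6.0],
    [[-0.6,0.9,3.5],[0,-0.1,-0.1],6.0],
    [[0,0,0],[0,0,0],6.0],
    [[0,0,0],[0,0,0],6.0]
  ]
}}

```text
t: 11.02
eef_pos: [480.9, 309.5, 236.0]
tcp_rot: [-1.58, 0.001, 0.138]
ft_force: [0.0, -0.5, 0.5]
opening: 0.632
```

Run:
```python
from h import *
p,T,s=shot('wrist'); print(s['t'],s['eef_pos'],s['tcp_rot'])
np.save('T3.npy',T)
for th in ['plate_mid']:
    print(th,[(round(d['confidence'],2),w(T,d['point']).round(1).tolist(),proj(p,T,w(T,d['point'])).round().tolist()) for d in nets.mark_of(p,th)[:2]])
c=proj(p,T,[435.5,309,15]); x0,y0=int(max(0,c[0]-110)),int(max(0,c[1]-85)); print(x0,y0)
save(p,'w3.png')
cv2.imwrite('pics/v6.png',cv2.resize(p['img'][y0:y0+170,x0:x0+220,::-1],None,fx=3.5,fy=3.5,interpolation=cv2.INTER_NEAREST))
```

```text
11.025 [480.9260767  309.4684885  235.99389093] [-1.57994696e+00  1.45885780e-03  1.37896923e-01]
plate_mid [(0.75, [438.0, 306.4, 7.0], [325.0, 166.0])]
217 79
```

View pics/v6.png

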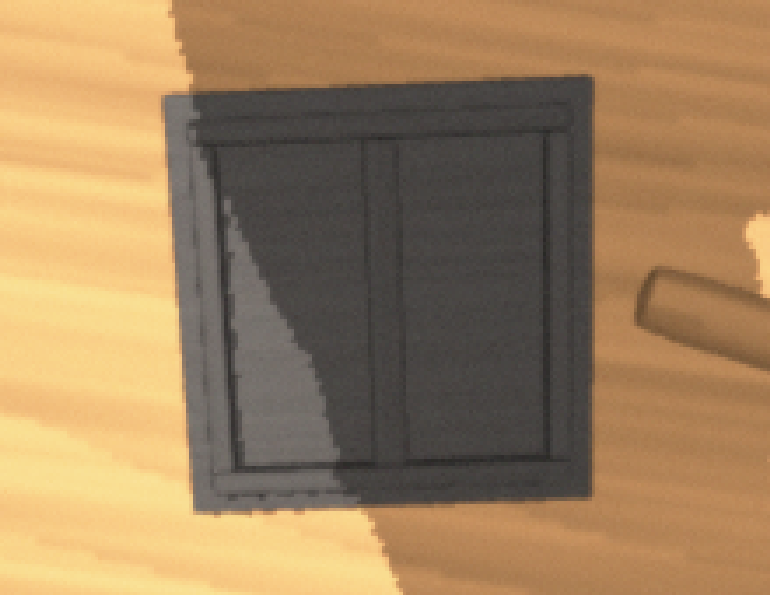

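Confirmed: dark plate, a single straight ridge from (381,140) to (390,465) in the crop, four clear flange corners.

Run:
```python
from h import *
p,T,s=shot('wrist')
px=lambda x,y:(217+x/3.5-.4,79+y/3.5-.4)
A=np.array([ray(p,T,px(*q),8)[:2] for q in [(163,96),(592,76),(592,497),(196,512)]]); c=A.mean(0)
print(A.round(1),c); print([np.linalg.norm(A[i]-A[(i+1)%4]).round(1) for i in range(4)])
for i,j in [(0,3),(1,2)]: d=A[j]-A[i]; print('yaw x',np.arctan2(d[1],d[0]))
for i,j in [(0,1),(3,2)]: d=A[j]-A[i]; print('yaw y',np.arctan2(-d[0],d[1]))
r=np.array([ray(p,T,px(*q),20)[:2] for q in [(381,140),(390,465)]]);print('ridge',r,r.mean(0),np.arctan2(*(r[1]-r[0])[::-1]))
```

```text
[[388.7 237.9]
 [366.8 356.4]
 [485.3 378.4]
 [506.8 260. ]] [436.88426369 308.17821398]
[np.float64(120.5), np.float64(120.4), np.float64(120.4), np.float64(120.1)]
yaw x 0.18473484331694479
yaw x 0.1835820163100305
yaw y 0.18217478336823903
yaw y 0.17958545342870286
ridge [[392.44979865 300.38647568]
 [481.85712034 315.91567521]] [437.1534595  308.15107545] 0.1719747650436716
```

Run:
```python
from h import *
plan([((437,308.2,60),tool(.182),4)])
```

```text
[-1.09, 4.4, 0.17] [0.1, -0.7, -0.0] end [470.0, 309.0, 192.0]
[-1.09, 4.4, 0.17] [0.1, -0.7, -0.0] end [459.0, 309.0, 148.0]
[-1.09, 4.4, 0.18] [0.1, -0.7, -0.0] end [448.0, 308.0, 104.0]
[-1.09, 4.4, 0.18] [0.1, -0.7, -0.0] end [437.0, 308.0, 60.0]
```

{"api": "apply_moves", "payload": {
  "increments": [
    [[-1.1,4.4,0.1],[0.1,-0.7,0],5.0],
    [[-1.1,4.4,0.1],[0.1,-0.7,0],5.0],
    [[-1.1,4.0,0.2],[0.1,-0.7,0],5.0],
    [[-1.1,3.7,0.2],[0.2,-0.4,0],5.0],
    [[0,0,0],[0,0,0],5.0]
  ]
}}

```text
t: 11.8
eef_pos: [439.5, 304.0, 69.3]
tcp_rot: [-1.569, -0.004, 0.175]
ft_force: [0.5, -0.4, 1.4]
opening: 0.527
```

Run:
```python
from h import *
s=readout.state(); print(s['eef_pos'],s['tcp_rot'],s['opening'])
plan([((437,308.2,25),tool(.182),2),((437,308.2,11.5),tool(.182),1)])
```

```text
[439.49579821 303.99445534  69.32028538] [-1.56942257 -0.00429634  0.17512577] 0.5267282376550113
[-0.1, 2.22, 0.23] [-0.0, -0.2, 0.1] end [438.0, 306.0, 47.0]
[-0.09, 2.22, 0.23] [-0.0, -0.2, 0.1] end [437.0, 308.0, 25.0]
[-0.0, 1.35, -0.0] [-0.0, -0.0, 0.0] end [437.0, 308.0, 12.0]
```

{"api": "apply_moves", "payload": {
  "increments": [
    [[-0.1,2.2,0.2],[0,-0.2,0.1],5.0],
    [[-0.1,2.1,0.2],[0,-0.2,0.1],5.0],
    [[0,0.6,0],[0,0,0],5.0],
    [[0,0,0],[0,0,0],5.0],
    [[0,0,0],[0,0,0],5.0]
  ]
}}

```text
t: 12.42
eef_pos: [443.5, 308.3, 26.5]
tcp_rot: [-1.567, -0.011, 0.179]
ft_force: [0.1, 0.1, -0.8]
opening: 0.53
```

{"api": "apply_moves", "payload": {
  "increments": [
    [[-0.7,0.7,0],[0,-0.2,0.6],5.0],
    [[0,0.5,0],[0,0,0],5.0],
    [[0,0,0],[0,0,0],5.0],
    [[0,0,0],[0,0,0],4.0],
    [[0,0,0],[0,0,0],2.0]
  ]
}}

```text
t: 13.05
eef_pos: [436.6, 307.3, 14.7]
tcp_rot: [-1.566, -0.001, 0.182]
ft_force: [-0.4, 0.5, 0.4]
opening: 0.371
```

{"api": "apply_moves", "payload": {
  "increments": [
    [[0,0.3,0],[-0.2,0,0],0.5],
    [[0,0,0],[0,0,0],0.5],
    [[0,0,0],[0,0,0],0.5],
    [[0,0,0],[0,0,0],0.5],
    [[0,0,0],[0,0,0],0.5]
  ]
}}

```text
t: 13.68
eef_pos: [436.7, 307.4, 11.6]
tcp_rot: [-1.57, -0.002, 0.182]
ft_force: [0.4, -0.3, 0.2]
opening: 0.103
```

{"api": "apply_moves", "payload": {
  "increments": [
    [[0,0,0],[0,0,0],0.5],
    [[0,0,0],[0,0,0],0.5],
    [[0,-1.0,0],[0,0,0],0.5],
    [[0,-3.0,0],[0,0,0],0.5],
    [[0,-3.0,0],[0,0,0],0.5]
  ]
}}

```text
t: 14.3
eef_pos: [435.4, 306.5, 82.3]
tcp_rot: [-1.571, 0.003, 0.182]
ft_force: [-0.1, 0.1, -3.1]
opening: 0.103
```

```bash
cat >> h.py <<'E'
BAY=np.array([576.2,-17.8,26.]); YAW=.118
def tgt(x0,z0,tilt,y0=0.,dx=0.):
    "TCP position for plate underside centre at (x0,y0,z0) in the bay frame"
    Ry=R.from_euler('y',tilt).apply([dx,0,11.6])
    return BAY+R.from_euler('z',YAW).apply(np.array([x0,y0,z0])+Ry)
def where():
    s=readout.state(); q=R.from_euler('xyz',s['tcp_rot']); M=(R.from_euler('z',YAW).inv()*q*R.from_euler('x',np.pi/2))
    e=M.as_euler('zyx'); d=R.from_euler('z',YAW).inv().apply(np.array(s['eef_pos'])-BAY)-M.apply([0,0,11.6])
    print('t',s['t'],'plate in bay',d.round(1),'yaw,tilt,roll',e.round(3),'F',np.round(s['ft_force'],1),'open',round(95*s['opening'],1))
E
python3 - <<'E'
from h import *
plan([((470,240,150),tool(.182,0),2),(tgt(-10,75,.22)-[12,-40,0],tool(.118,.1),6),(tgt(-10,65,.22),tool(.118,.22),2)])
E
```

```text
[1.09, -3.39, -3.59] [0.0, 0.0, -0.1] end [453.0, 273.0, 116.0]
[1.09, -3.39, -3.59] [0.0, 0.0, -0.1] end [470.0, 240.0, 150.0]
[0.76, 0.63, -3.85] [0.0, 0.6, 1.0] end [484.0, 204.0, 144.0]
[0.81, 0.61, -3.84] [0.0, 0.6, 1.0] end [499.0, 167.0, 137.0]
[0.87, 0.6, -3.83] [0.0, 0.6, 1.0] end [513.0, 131.0, 131.0]
[0.92, 0.58, -3.82] [0.0, 0.6, 1.0] end [528.0, 94.0, 125.0]
[0.97, 0.56, -3.81] [0.0, 0.6, 1.0] end [542.0, 58.0, 119.0]
[1.02, 0.54, -3.8] [0.0, 0.6, 1.0] end [557.0, 21.0, 112.0]
[0.41, 0.46, -2.06] [0.0, 0.0, 3.4] end [563.0, 1.0, 107.0]
[0.44, 0.44, -2.06] [-0.0, 0.0, 3.4] end [569.0, -19.0, 102.0]
```

{"api": "apply_moves", "payload": {
  "increments": [
    [[1.0,-3.4,-3.5],[0,0,0],0.5],
    [[1.0,-3.4,-3.6],[0,0,0],0.5],
    [[0.8,0.2,-3.8],[0,0.6,1.0],0.5],
    [[0.8,0.4,-3.8],[0,0.6,1.0],0.5],
    [[0.9,0.5,-3.8],[0,0.6,1.0],0.5]
  ]
}}

```text
t: 14.92
eef_pos: [513.5, 129.4, 146.8]
tcp_rot: [-1.572, 0.05, 0.155]
ft_force: [-0.3, -0.8, -2.4]
opening: 0.096
```

{"api": "apply_moves", "payload": {
  "increments": [
    [[0.9,0.5,-3.8],[0,0.6,1.0],0.5],
    [[1.0,0.5,-3.8],[0,0.6,1.0],0.5],
    [[1.0,0.5,-3.8],[0,0.6,1.0],0.5],
    [[0.4,0.4,-2.0],[0,0,3.4],0.5],
    [[0,0,0],[0,0,0],0.5]
  ]
}}

```text
t: 15.55
eef_pos: [564.4, -5.8, 127.3]
tcp_rot: [-1.574, 0.165, 0.118]
ft_force: [-1.1, -0.3, -2.2]
opening: 0.101
```

Run:
```python
from h import *
where()
plan([(tgt(-10,65,.22),tool(.118,.22),2)])
```

```text
t 15.55 plate in bay [-12.2  13.3  89.9] yaw,tilt,roll [ 0.001  0.165 -0.004] F [-1.1 -0.3 -2.2] open 9.6
[0.34, 1.21, -0.66] [0.1, 0.0, 1.6] end [567.0, -12.0, 115.0]
[0.38, 1.2, -0.66] [0.1, 0.0, 1.6] end [569.0, -19.0, 102.0]
```

{"api": "apply_moves", "payload": {
  "increments": [
    [[0.3,1.0,-0.7],[0.1,0,1.6],0.5],
    [[0.3,1.0,-0.6],[0.1,0,1.6],0.5],
    [[0,0,0],[0,0,0],0.5],
    [[0,0,0],[0,0,0],0.5],
    [[0,0,0],[0,0,0],0.5]
  ]
}}

```text
t: 16.18
eef_pos: [567.5, -16.9, 105.8]
tcp_rot: [-1.57, 0.223, 0.121]
ft_force: [-1.2, 0.7, -2.1]
opening: 0.104
```

Run:
```python
from h import *
where()
p,T,s=shot('wrist'); save(p,'w4.png'); np.save('T4.npy',T)
for th in ['press','bay','hooks','clip_nose','plate_mid']:
    print(th,[(round(d['confidence'],2),w(T,d['point']).round(1).tolist(),proj(p,T,w(T,d['point'])).round().tolist()) for d in nets.mark_of(p,th)[:2]])
where()
```

```text
t 16.175 plate in bay [-11.1   1.9  68.5] yaw,tilt,roll [0.003 0.223 0.   ] F [-1.2  0.7 -2.1] open 9.9
press [(0.64, [568.7, -17.7, 102.1], [318.0, 293.0])]
bay []
hooks []
clip_nose []
plate_mid [(0.65, [566.7, -20.2, 99.2], [314.0, 288.0])]
t 16.475 plate in bay [-11.    1.6  68.5] yaw,tilt,roll [0.002 0.223 0.   ] F [-0.6 -0.1 -2.4] open 9.7
```

View pics/w4.png

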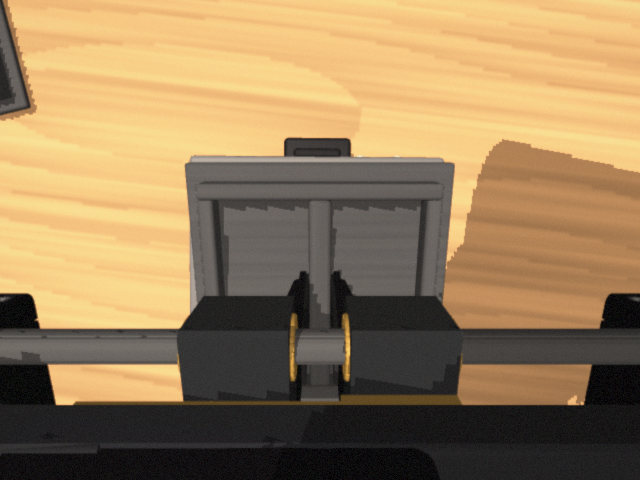

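Run:
```python
from h import *
p,T,s=shot('wrist'); 
q=R.from_euler('xyz',s['tcp_rot']); e=np.array(s['eef_pos'])
def pl(x,y,z): # plate frame -> world by kinematics
    return e+(q*R.from_euler('x',np.pi/2)).apply([x,y,z-11.6])
for n,X in [('flange FL',(-61,-61,8)),('flange FR',(-61,61,8)),('ridge front',(-46,0,20)),('rim',(-53,0,20))]: print(n,proj(p,T,pl(*X)).round(1))
P=BAY-[0,0,26]
Z=R.from_euler('z',YAW)
for n,X in [('lip L',(-102.5,-23,27)),('lip R',(-102.5,23,27)),('base front L',(-86.5,-81,46)),('base front R',(-86.5,81,46))]: print(n,proj(p,T,P+Z.apply(X)).round(1))
cv2.imwrite('pics/v8.png',cv2.resize(p['img'][130:300,170:470,::-1],None,fx=2.6,fy=2.6,interpolation=cv2.INTER_NEAREST))
```

```text
flange FL [183.  161.4]
flange FR [457.8 161.9]
ridge front [320.4 199.5]
rim [320.4 182.9]
lip L [283.8 132.6]
lip R [352.2 132.9]
base front L [188.1 150.8]
base front R [447.4 151.9]
```

View pics/v8.png

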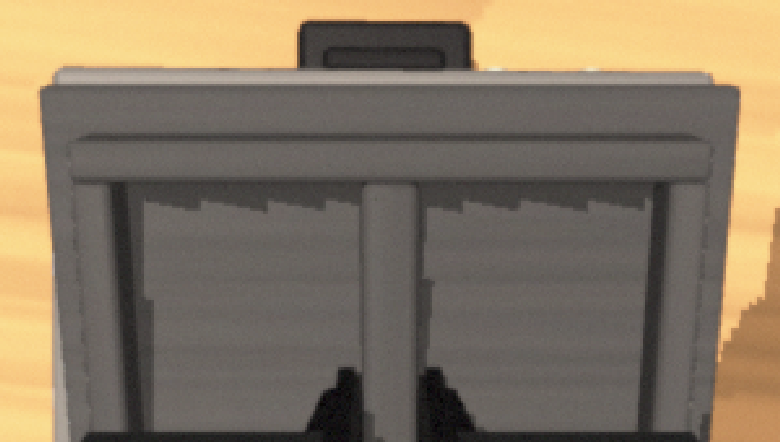

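Held plate and press agree with my model sideways to about 0.3 mm (plate front centred at 320 px, lip at 318 px). Front to back is good to about 2 mm, so contact will settle that.

Run:
```python
from h import *
plan([(tgt(-8,22,.22),tool(.118,.22),3)])
```

```text
[0.44, 1.49, -0.05] [-0.0, 0.0, -0.1] end [569.0, -18.0, 90.0]
[0.44, 1.49, -0.05] [-0.0, 0.0, -0.1] end [570.0, -18.0, 75.0]
[0.44, 1.49, -0.05] [-0.0, 0.0, -0.1] end [571.0, -18.0, 59.0]
```

{"api": "apply_moves", "payload": {
  "increments": [
    [[0.4,1.4,-0.1],[0,0.1,0],0.5],
    [[0.4,1.3,-0.1],[0,0,0],0.5],
    [[0.4,1.2,0],[0,0,0],0.5],
    [[0,0,0],[0,0,0],0.5],
    [[0,0,0],[0,0,0],0.5]
  ]
}}

```text
t: 17.15
eef_pos: [570.7, -19.0, 61.1]
tcp_rot: [-1.57, 0.225, 0.118]
ft_force: [-0.1, -0.3, -2.8]
opening: 0.103
```

Run:
```python
from h import *
where()
plan([(tgt(-8,14,.22),tool(.118,.22),2)])
```

```text
t 17.15 plate in bay [-8.2 -0.5 23.8] yaw,tilt,roll [0.    0.225 0.001] F [-0.1 -0.3 -2.8] open 9.8
[0.12, 0.48, 0.03] [-0.0, 0.0, -0.1] end [571.0, -19.0, 56.0]
[0.11, 0.48, 0.03] [-0.0, 0.0, -0.1] end [571.0, -18.0, 51.0]
```

{"api": "apply_moves", "payload": {
  "increments": [
    [[0.1,0.5,0.05],[0,0,0],0.5],
    [[0.1,0.4,0],[0,0,0],0.5],
    [[0,0,0],[0,0,0],0.5],
    [[0,0,0],[0,0,0],0.5],
    [[0,0,0],[0,0,0],0.5]
  ]
}}

```text
t: 17.77
eef_pos: [571.0, -18.5, 52.1]
tcp_rot: [-1.571, 0.224, 0.118]
ft_force: [0.1, -0.1, -3.0]
opening: 0.102
```

Run:
```python
from h import *
where()
p,T,s=shot('scene'); 
c=proj(p,T,BAY); x,y=int(c[0]),int(c[1]); 
cv2.imwrite('pics/v9.png',cv2.resize(p['img'][y-60:y+60,x-80:x+80,::-1],None,fx=5,fy=5,interpolation=cv2.INTER_CUBIC))
plan([(tgt(-8,13,.22),tool(.118,.22),1),(tgt(0,13,.22),tool(.118,.22),4)])
```

```text
t 17.775 plate in bay [-7.9 -0.  14.8] yaw,tilt,roll [0.    0.224 0.   ] F [ 0.1 -0.1 -3. ] open 9.7
[0.02, 0.18, 0.0] [-0.0, 0.0, -0.2] end [571.0, -18.0, 50.0]
[0.2, -0.04, 0.0] [0.0, 0.0, 0.0] end [573.0, -18.0, 50.0]
[0.2, -0.04, -0.0] [0.0, 0.0, 0.0] end [575.0, -18.0, 50.0]
[0.2, -0.04, 0.0] [0.0, -0.0, -0.0] end [577.0, -18.0, 50.0]
[0.2, -0.04, 0.0] [0.0, 0.0, 0.0] end [579.0, -18.0, 50.0]
```

{"api": "apply_moves", "payload": {
  "increments": [
    [[0.0,0.13,0],[0,0,0],0.5],
    [[0.2,-0.04,0],[0,0,0],0.5],
    [[0.2,-0.04,0],[0,0,0],0.5],
    [[0.2,-0.04,0],[0,0,0],0.5],
    [[0,0,0],[0,0,0],0.5]
  ]
}}

```text
t: 18.45
eef_pos: [577.4, -17.7, 50.7]
tcp_rot: [-1.571, 0.223, 0.118]
ft_force: [-0.9, -0.1, -3.1]
opening: 0.1
```

```bash
python3 -c "
from h import *
where()"
```

```text
t 18.45 plate in bay [-1.4 -0.1 13.4] yaw,tilt,roll [0.    0.223 0.   ] F [-0.9 -0.1 -3.1] open 9.5
```

{"api": "apply_moves", "payload": {
  "increments": [
    [[0.1,0,0],[0,0,0],0.5],
    [[0.1,-0.02,0],[0,0,0],0.5],
    [[0.1,-0.02,0],[0,0,0],0.5],
    [[0,0,0],[0,0,0],0.5],
    [[0,0,0],[0,0,0],0.5]
  ]
}}

```text
t: 19.08
eef_pos: [580.2, -17.3, 50.4]
tcp_rot: [-1.57, 0.224, 0.118]
ft_force: [-0.4, 0.2, -1.8]
opening: 0.104
```

```bash
python3 -c "
from h import *
where()"
```

```text
t 19.075 plate in bay [ 1.4  0.  13.1] yaw,tilt,roll [0.    0.224 0.   ] F [-0.4  0.2 -1.8] open 9.9
```

{"api": "apply_moves", "payload": {
  "increments": [
    [[0.1,0,0],[0,0,0],0.5],
    [[0.1,-0.02,0],[0,0,0],0.5],
    [[0,0,0],[0,0,0],0.5],
    [[0,0,0],[0,0,0],0.5],
    [[0,0,0],[0,0,0],0.5]
  ]
}}

```text
t: 19.7
eef_pos: [580.4, -17.1, 50.2]
tcp_rot: [-1.57, 0.228, 0.118]
ft_force: [-1.6, -0.2, -2.1]
opening: 0.104
```

```bash
python3 -c "
from h import *
where()"
```

```text
t 19.7 plate in bay [ 1.6  0.2 12.9] yaw,tilt,roll [-0.     0.228  0.001] F [-1.6 -0.2 -2.1] open 9.9
```

View pics/v9.png

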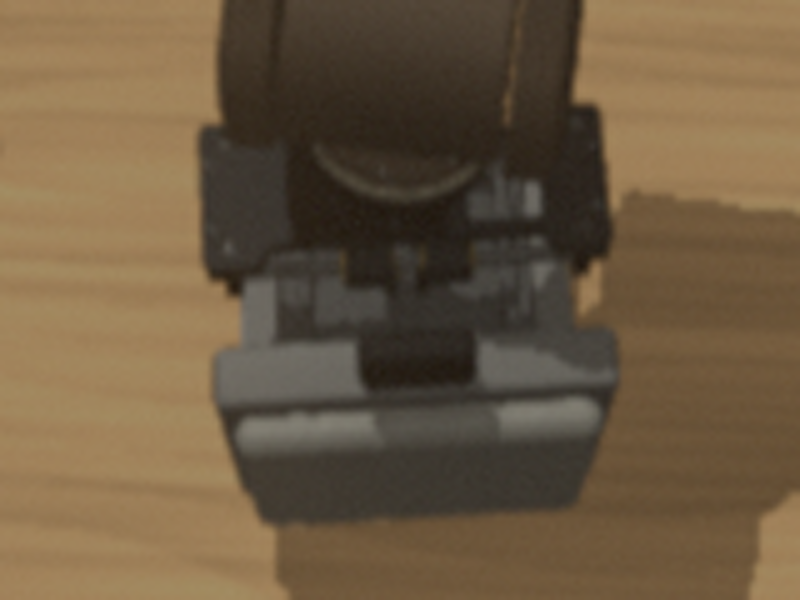

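Rear contact: 2 mm commanded, only 0.2 mm moved. The rear flange is under the hooks and against the wall, so next I lower the front about the rear edge.

Run:
```python
from h import *
plan([(tgt(1.2,57*np.sin(t)+.4,t),tool(.118,t),1) for t in (.2,.17,.14,.115)])
```

```text
[-0.05, 0.12, -0.02] [-0.1, -0.0, -1.6] end [580.0, -17.0, 49.0]
[-0.0, 0.17, -0.0] [-0.0, 0.0, -1.7] end [579.0, -17.0, 47.0]
[-0.01, 0.17, 0.0] [0.0, -0.0, -1.7] end [579.0, -17.0, 46.0]
[-0.01, 0.14, 0.0] [-0.0, 0.0, -1.4] end [579.0, -18.0, 44.0]
```

{"api": "apply_moves", "payload": {
  "increments": [
    [[0,0.12,-0.02],[0,0,-1.6],0.5],
    [[0,0.17,0],[0,0,-1.7],0.5],
    [[0,0.17,0],[0,0,-1.7],0.5],
    [[0,0.14,0],[0,0,-1.4],0.5],
    [[0,0,0],[0,0,0],0.5]
  ]
}}

```text
t: 20.32
eef_pos: [578.8, -17.3, 44.0]
tcp_rot: [-1.57, 0.115, 0.118]
ft_force: [-1.7, 1.4, -1.7]
opening: 0.102
```

```bash
python3 -c "
from h import *
where()"
```

```text
t 20.325 plate in bay [1.3 0.2 6.5] yaw,tilt,roll [-0.     0.115  0.001] F [-1.7  1.4 -1.7] open 9.7
```

{"api": "apply_moves", "payload": {
  "increments": [
    [[0,0.13,0],[0,0,-1.3],0.5],
    [[0,0.13,0],[0,0,-1.3],0.5],
    [[0,0,0],[0,0,0],0.5],
    [[0,0,0],[0,0,0],2.5],
    [[0,0,0],[0,0,0],2.5]
  ]
}}

```text
t: 20.95
eef_pos: [579.7, -17.4, 42.4]
tcp_rot: [-1.57, 0.063, 0.118]
ft_force: [0.1, -0.5, 0.0]
opening: 0.24
```

```bash
python3 -c "
from h import *
where()"
```

```text
t 20.95 plate in bay [2.7 0.  4.8] yaw,tilt,roll [0.    0.063 0.001] F [ 0.1 -0.5  0. ] open 22.8
```

{"api": "apply_moves", "payload": {
  "increments": [
    [[0,0,0],[0,0,0],3.0],
    [[0,-2.5,0],[0,0,0],3.0],
    [[0,-5.0,0],[0,0,-3.5],3.0],
    [[0,-6.0,0],[0,0,0],1.0],
    [[0,-6.0,0],[0,0,0],0]
  ]
}}

```text
t: 21.58
eef_pos: [584.0, -16.8, 238.1]
tcp_rot: [-1.568, 0.007, 0.118]
ft_force: [-0.4, 0.3, -0.6]
opening: 0.157
```

Run:
```python
from h import *
where()
p,T,s=shot('wrist'); save(p,'w5.png')
for th in ['bay','hooks','clip_nose','plate_mid']:
    print(th,[(round(d['confidence'],2),w(T,d['point']).round(1).tolist(),proj(p,T,w(T,d['point'])).round().tolist()) for d in nets.mark_of(p,th)[:2]])
c=proj(p,T,BAY+[-10,0,20]); y0=max(0,int(c[1]-95)); x0=int(c[0]-120); print(x0,y0)
cv2.imwrite('pics/v10.png',cv2.resize(p['img'][y0:y0+180,x0:x0+240,::-1],None,fx=3.3,fy=3.3,interpolation=cv2.INTER_CUBIC))
```

```text
t 21.575 plate in bay [7.800e+00 1.000e-01 2.005e+02] yaw,tilt,roll [0.    0.007 0.002] F [-0.4  0.3 -0.6] open 15.0
bay []
hooks [(0.91, [631.5, -13.8, 35.9], [317.0, 259.0])]
clip_nose [(0.96, [517.9, -24.0, 38.4], [320.0, 144.0])]
plate_mid [(0.57, [575.6, -22.4, 38.5], [314.0, 205.0])]
200 102
```

View pics/v10.png

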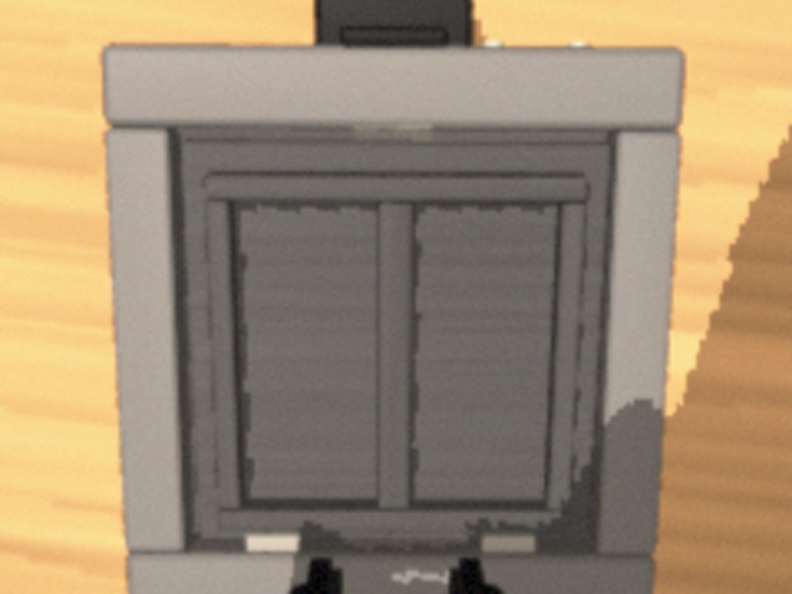

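The plate lies in the bay with both hooks (crop 272,542 and 508,543) over its rear flange, and the front rim at (397,187) is still up on the clip. Next I press that rim with closed fingers.

Run:
```python
from h import *
p,T,s=shot('wrist'); print(ray(p,T,(320.3,158.7),50))
plan([((530,-23.2,75),tool(.118),4)])
```

```text
[530.14405865 -22.16151448  50.        ]
[-1.32, 4.01, -0.01] [-0.0, 0.0, -0.1] end [570.0, -18.0, 195.0]
[-1.32, 4.01, -0.01] [-0.0, 0.0, -0.1] end [557.0, -20.0, 155.0]
[-1.33, 4.0, -0.01] [-0.0, 0.0, -0.1] end [543.0, -22.0, 115.0]
[-1.34, 4.0, -0.01] [-0.0, 0.0, -0.1] end [530.0, -23.0, 75.0]
```

{"api": "apply_moves", "payload": {
  "increments": [
    [[-1.3,4.0,0],[0,0,-0.1],0],
    [[-1.3,4.0,0],[0,0,-0.1],0],
    [[-1.3,4.0,0],[0,0,-0.1],0],
    [[-1.3,3.4,0],[0,0,-0.1],0],
    [[0,0,0],[0,0,0],0]
  ]
}}

```text
t: 22.5
eef_pos: [525.9, -22.1, 70.1]
tcp_rot: [-1.565, 0.014, 0.118]
ft_force: [0.2, 0.7, 1.3]
opening: 0.001
```

{"api": "apply_moves", "payload": {
  "increments": [
    [[0.4,0.8,0],[-0.3,0,-0.8],0],
    [[0,0.5,0],[0,0,0],0],
    [[0,0.3,0],[0,0,0],0],
    [[0,0.3,0],[0,0,0],0],
    [[0,0.3,0],[0,0,0],0]
  ]
}}

```text
t: 23.12
eef_pos: [532.2, -21.5, 50.0]
tcp_rot: [-1.571, -0.004, 0.119]
ft_force: [-1.8, -0.9, 3.2]
opening: 0.003
```

{"api": "apply_moves", "payload": {
  "increments": [
    [[0,0.3,0],[0,0,0],0],
    [[0,0.4,0],[0,0,0],0],
    [[0,0.5,0],[0,0,0],0],
    [[0,0.6,0],[0,0,0],0],
    [[0,0.6,0],[0,0,0],0]
  ]
}}

```text
t: 23.75
eef_pos: [532.9, -21.6, 45.8]
tcp_rot: [-1.575, -0.015, 0.121]
ft_force: [-28.7, 1.5, 92.4]
opening: 0.006
```

{"api": "apply_moves", "payload": {
  "increments": [
    [[0,-0.5,0],[0,0,0],0],
    [[0,-2.0,0],[0,0,0.8],0],
    [[0,-5.0,0],[0.2,0,0],0],
    [[3.0,-6.0,0],[0,0,0],0],
    [[3.0,-5.0,0],[0,0,0],0]
  ]
}}

```text
t: 24.38
eef_pos: [589.6, -14.0, 232.1]
tcp_rot: [-1.571, 0.001, 0.12]
ft_force: [0.4, 0.5, -0.4]
opening: 0.006
```

Run:
```python
from h import *
where(); print(readout.state()['eef_pos'])
p,T,s=shot('wrist'); save(p,'w6.png')
for th in ['bay','hooks','clip_nose','plate_mid']:
    print(th,[(round(d['confidence'],2),w(T,d['point']).round(1).tolist(),proj(p,T,w(T,d['point'])).round().tolist()) for d in nets.mark_of(p,th)[:2]])
c=proj(p,T,BAY+[-10,0,20]); y0=max(0,int(c[1]-95)); x0=int(c[0]-120); print(x0,y0)
cv2.imwrite('pics/v11.png',cv2.resize(p['img'][y0:y0+180,x0:x0+240,::-1],None,fx=3.3,fy=3.3,interpolation=cv2.INTER_CUBIC))
for n in ['scene','top']:
    p,T,s=shot(n)
    for th in ['lid_handle','plate_mid','grill_mid']:
        print(n,th,[(round(d['confidence'],2),w(T,d['point']).round(1).tolist()) for d in nets.mark_of(p,th)[:2]])
```

```text
t 24.375 plate in bay [ 13.8   2.1 194.5] yaw,tilt,roll [ 0.002  0.001 -0.   ] F [ 0.4  0.5 -0.4] open 0.6
[589.63861991 -14.04140908 232.05987859]
bay []
hooks [(0.8, [633.6, -11.3, 35.0], [317.0, 256.0])]
clip_nose [(0.95, [521.0, -24.5, 37.1], [317.0, 140.0])]
plate_mid [(0.97, [580.5, -19.0, 36.0], [316.0, 204.0]), (0.7, [637.1, -9.1, 37.4], [319.0, 261.0])]
198 95
scene lid_handle [(0.87, [726.1, 1.1, 233.2])]
scene plate_mid [(0.91, [575.7, -17.4, 34.8]), (0.82, [248.3, 324.4, 9.3])]
scene grill_mid [(0.64, [440.2, -314.7, 10.7])]
top lid_handle []
top plate_mid []
top grill_mid [(0.8, [435.0, -319.7, 12.3])]
```

View pics/v11.png

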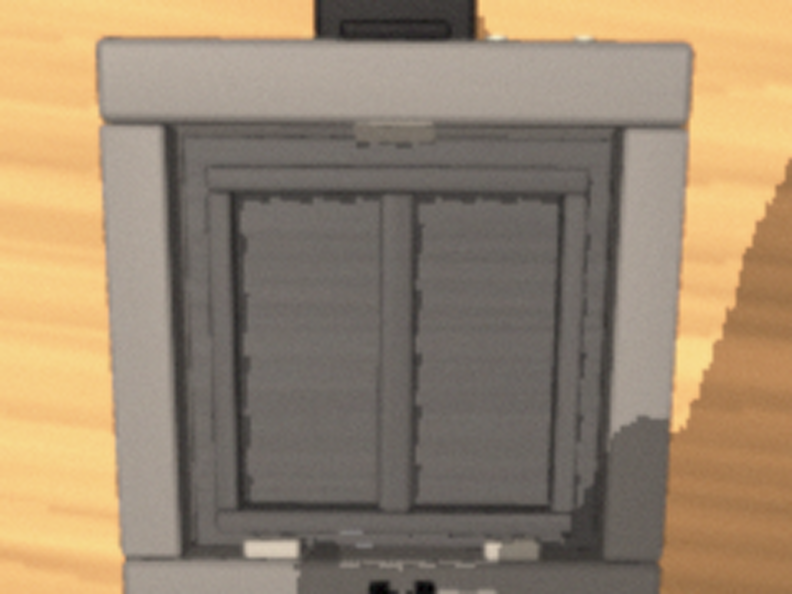

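The clip nose (crop 395,131) now sits over the front flange, both hooks are over the rear, and the rim looks square and level. The lid handle reads at its open-stop position. I'm handing in.

```bash
python3 -c "
from h import *
print(env.job_done()); print(readout.state()['t'])"
```

```text
the job is handed in; nothing more can be done
None
the job is handed in; nothing more can be done
```

The lid stands open and the sandwich plate is seated in the lower half. I handed the job in at about 26 s of the 64 s allowed; no verdict is reported.

- **Lid:** I gripped the handle, lifted it round its arc to about 1.6 rad and let go. It fell back and stayed open; the network placed the handle at (726, 1, 233) mm, which fits the 1.82 rad stop.
- **Plate:** I took the dark single-ridge plate by its ridge and left the red look-alike and the grill plate alone. With its front raised 0.22 rad, I slid it under the hooks until it met the rear wall, lowered the front onto the clip and pressed the front rim down with closed fingers.
- **Last checks:** The final wrist picture shows both hooks over the rear flange, the clip nose over the front flange, and the ridge running front to back. I pressed until the fingertips read 45.8 mm, and a flush rim is at 46 mm. The grill plate still reads within about 9 mm of where it started. I did not re-measure the other things on the worktop.
- **Did not go as planned:** The push ended at about 92 N because the last steps were too large once the plate had bottomed. That is below the 120 N limit, and I backed off at once.
- **Disagreed:** The last two network readings of the plate's centre differed by about 5 mm front to back (575.7 against 580.5 mm), about the networks' own error. I trusted the hooks, clip and rear-wall contact instead.

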